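# Swing the coffee filter over the mug and lock it

## Task

On the pour-over stand, pull the spring plunger up by its black knob, swing the arm round to the next hole so that the steel filter hangs over the mug, not over the glass, and let the plunger snap fully home in that hole. Leave the mug and the glass standing where they are.

Things in the scene. Friction and masses are not known exactly. Their poses are not given: they have to be found in the camera images.
- stand: Fixed pour-over coffee stand: round wooden foot (130 mm across), upright steel column and, at its top, a dark flat index plate (top 150 mm above the worktop) with three countersunk holes 90 mm from the column axis. Origin: on the column axis, at worktop height; z up. The middle hole lies along the stand's own -x axis; the other two lie 36 degrees (0.628 rad) to either side of it. The stand's place and yaw vary.
- drip_arm (a joint): Level steel swing arm that turns freely about the column axis once the plunger is up; rad, counter-clockwise seen from above. 0 = pin in the middle hole (start, within 0.03), -0.628 and +0.628 = the two side holes; end stops are 0.03 beyond those. In a hole the pin has about 2 degrees of play either way. The arm bar is 20 mm wide, its top 168 mm above the worktop.
- plunger (a joint): Spring plunger in the arm, m of upward pull: 0 = pin fully home in a hole, 0.020 = pulled right up (stop). The pin clears the plate from 0.012 on; about 0.016 is a good pull. The spring pushes it down with about 4 N at 0 and 8 N at 0.016. Let go with the pin within about 6 degrees of a hole's middle, it snaps in by itself; elsewhere it rests on the plate.
- knob (a point): Centre of the plunger's round black knob: 28 mm across, 31 mm tall (from 16 mm below this point to 15 mm above it), upright, 90 mm from the column axis on the arm; 201 mm above the worktop when the pin is home. It rises with the plunger and goes round with the arm, on a 90 mm circle. Below it only a thin neck and a 20 mm wide sleeve whose top is 25 mm below this point.
- filter (a point): Centre of the mouth of the shallow steel filter cone (about 110 mm across with its ring, reaching down to 118 mm above the worktop) at the free end of the arm, 175 mm from the column axis, 168 mm above the worktop.
- mug_mouth (a point): Centre of the mouth of the white mug with a handle (80 mm across, 94 mm tall), which stands on the worktop beside the arm, under the place where the filter comes when the pin is in one of the two side holes; which side varies.
- glass: Clear handleless drinking glass, 81 mm across and 91 mm tall, under the place of the filter on the other side. Origin: centre of its underside.
There are look-alikes about, which are no part of the job. Leave any pink look-alike of the glass alone.

How it is judged:
On the way:
1. the plunger is pulled up clear of the hole (value of joint plunger above 0.011 m), for 0.1 s.
At the end, for the whole second after the job is handed in: The filter's centre is over the mug (within 40 mm sideways of the mouth's centre), the arm is at the side hole there (at least 0.57 rad from the middle), the plunger is home in the hole (pulled less than 3 mm), and mug and glass stand upright (within 10 degrees) (horizontal distance between filter and mug_mouth below 0.04 m and value of joint plunger below 0.003 m and (value of joint drip_arm below -0.57 rad or value of joint drip_arm above 0.57 rad) and angle between each of mug_mouth, glass's own z axis and vertical below 0.17 rad); the robot touches nothing.
It fails at once if the mug is pushed more than 25 mm (distance of mug_mouth from where it was at the start of the episode above 0.025 m).
It fails at once if the glass is pushed more than 25 mm (distance of glass from where it was at the start of the episode above 0.025 m).
It also fails if it takes over 32 s, if anything falls off the work surface, if the arm or the gripper's body presses on something with over 40 N, if the wrist force passes 120 N, or if a joint passes its speed limit or range.

## Robot

A 7-joint arm with a two-finger parallel gripper is mounted at the origin on a cart in front of the work surface, level with it; the furniture and walls round the work are solid. World frame = base frame: x ahead of the robot, y to its left, z up, the work surface at z = 0. Lengths are in m, angles in rad, forces in N, time in s.
With the tool pointing down it reaches from about 0.35 to 0.9 m from the base axis. Payload 8.1 kg.
Tool frame: the origin (TCP) lies on the centre line of the jaws, within the pads' length; the fingertips stand arm.tips_ahead ahead of it and the grasp point (between the pads) lies 8 mm behind it (arm.tips_ahead is the distance from the TCP to the fingertips, in m); z points along the fingers, y is the direction in which the jaws open and shut (so a half turn about z gives the same grasp; the last joint's range is limited). The gripper opens to 92 mm and grips with 3 to 60 N. Pads are 19 mm wide; open, the fingers measure 130 mm over their backs; the gripper's body (75 mm by 190 mm) begins 47 mm behind the grasp point.
Start: joints at [-1.352, 0.434, 0.025, 1.573, -0.012, 1.134, -0.075], TCP at [0.198, 0.593, 0.238] pointing down, gripper open.
Joint ranges: [-2.62, 2.62], [-0.44, 2.09], [-1.27, 1.32], [0.08, 2.57], [-1.32, 4.46], [0.12, 2], [-2.74, 2.74]. Speed limits (rad/s): [2.22, 2.22, 3.01, 3.01, 3.14, 3.14, 3.14].

## Interface

Orientations are given as a rotation vector (axis times angle).
In Python, from cell import arm gives the robot as it stands. The module is installed in compiled form; this text tells all that it offers.
- The arm moves only by the tool jog_arm, never from a script. Its argument "moves" is a list of rows, each an object with "twist": the turn, a rotation vector about the tool's x, y, z in units of 10 degrees (1.0 is 10 degrees), a list of three; "xyz": the shift along the tool's x, y, z in units of 60 mm (1.0 is 60 mm), a list of three; "grip": the closure, from -1 (fully open) to 1 (shut). A call has 1 to 5 rows; each row is the pose to reach, as a shift and turn from the pose commanded when the call began, along the tool's axes at that moment; what a row does not reach only later rows make up. A row lasts 1/8 s, in which the tool goes at most 62.5 mm and 10.7 degrees, less where a joint would pass 70% of its speed; a pose out of reach is approached as far as the arm can. A call with a gripper value outside its range is refused whole. The fingers move at their own pace and stop on an object; "force" is the grip in N (left out, the last holds). Time passes only in rows, so rows that repeat a pose let the fingers close. It gives the time, the measured TCP pose, the force and the opening at its end, in the units of the state.
- arm.observe(): the state, without advancing time (a new reading comes with each control period).
- arm.get_image(name): name is "side" or "top"; returns the picture (384x512x3 uint8, blue, green, red); there is no depth.
- arm.camera_params(name): a dict with "mtx" (3x3 intrinsics, pixels), "k1" (the pictures are not rectified: a ray, as slopes to the right and down, at radius r is drawn at 1 + k1 r^2 times it, then the intrinsics apply), "T" (4x4, takes a point from camera to world coordinates). Camera axes: x right, y down, z forward; pixel columns grow to the right and rows downward; lengths in m; the calibration is good to about 2 mm. A picture is of the moment at which its call begins. camera_params takes no time and is no camera call.
- arm.sign_off(): hands the job in, once; it reports no verdict.
The state is a dict: "clock": time; "joints": joint angles; "dq": joint speeds; "joint_efforts": joint torques, N m; "position": TCP position; "ee_rot": TCP orientation; "force": force on the tool from outside, world axes, zero at the start; "ft_torque": the same for the moment, N m; "width": opening from 0.0 (shut) to 1.0 (fully open).
Only numpy, scipy, OpenCV 4.12 (cv2) and the standard library are available. Lean on these libraries where they do the work, as an engineer would, in place of code of your own. Each camera call takes 0.05 s, during which the arm holds its last target. There are 200 camera calls.

## Working session

There is one attempt and no reset: what is moved stays moved. The work goes in short steps, Python scripts to look and compute and a tool call to move; the robot and the scene stay as the last step left them, time stands still between calls to the robot, and variables do not carry over. Pictures are saved under pics/ and viewed, about 8 in all and at most 12, crops included, and the job is handed in when it is done.

Besides the shell and the picture viewer there is one more tool, called after "Call:" as name([rows], argument=value, ...), one row to a line, values as JSON. jog_arm: Moves the arm, as the interface text tells. Its arguments: {"type":"object","properties":{"moves":{"type":"array","items":{"type":"object","properties":{"twist":{"type":"array","items":{"type":"number"}},"xyz":{"type":"array","items":{"type":"number"}},"grip":{"type":"number"}}}},"force":{"type":"number"}},"required":["moves"]}

```bash
mkdir -p pics; python3 - <<'E'
from cell import arm
import cv2,numpy as np
for n in("top","side"):
    cv2.imwrite(f"pics/{n}0.png",arm.get_image(n))
    p=arm.camera_params(n);print(n,np.round(p["mtx"],1).tolist(),p["k1"],np.round(p["T"],4).tolist())
print(arm.observe(),arm.tips_ahead)
E
```

```text
top [[389.0, 0.0, 259.6], [0.0, 389.0, 191.7], [0.0, 0.0, 1.0]] 0.014126061738389864 [[0.2111, -0.7724, 0.599, 0.0562], [-0.9775, -0.1665, 0.1298, 0.1036], [-0.0005, -0.6129, -0.7901, 0.8144], [0.0, 0.0, 0.0, 1.0]]
side [[348.9, 0.0, 254.0], [0.0, 348.9, 196.6], [0.0, 0.0, 1.0]] -0.08478323871138208 [[0.9607, -0.1152, 0.2525, 0.3425], [-0.2764, -0.4799, 0.8327, -0.4935], [0.0252, -0.8697, -0.4929, 0.5583], [0.0, 0.0, 0.0, 1.0]]
{'clock': 0.1, 'joints': array([-1.35160104,  0.43514931,  0.02501147,  1.57398299, -0.01154955,
        1.13399101, -0.0750755 ]), 'dq': array([-0.00031698, -0.00187623, -0.00067804, -0.00414253, -0.00056992,
       -0.00092788, -0.00198064]), 'joint_efforts': array([ 4.34042755e-03, -6.69131327e+01,  9.88642238e-01, -3.15143359e+01,
       -6.04127557e-02,  3.75605409e-02,  3.70997850e-05]), 'position': array([0.19761817, 0.59248563, 0.23703532]), 'ee_rot': array([-5.03380405e-01, -3.10096583e+00,  2.17893615e-03]), 'force': array([ 0.56673784, -0.33959758,  0.36410695]), 'ft_torque': array([-0.00276166, -0.03079405,  0.03092334]), 'width': 1.0020044302095354} 0.011
```

View pics/top0.png

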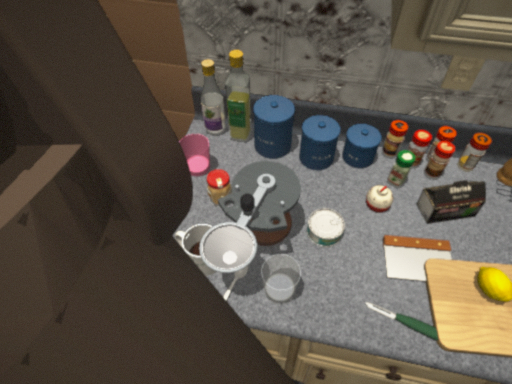

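View pics/side0.png

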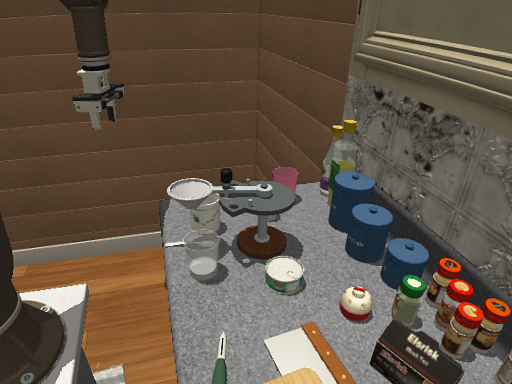

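```bash
cat > h.py <<'E'
from cell import arm
import cv2,numpy as np
from scipy.spatial.transform import Rotation as R
def ray(n,px):
    p=arm.camera_params(n);m=p["mtx"];d=np.array([(px[0]-m[0,2])/m[0,0],(px[1]-m[1,2])/m[1,1]])
    u=d.copy()
    for _ in range(8):u=d/(1+p["k1"]*(u@u))
    T=p["T"];return T[:3,3],T[:3,:3]@np.array([*u,1])
def onz(n,px,z):
    o,d=ray(n,px);return o+d*(z-o[2])/d[2]
def tri(a,b):
    A=np.zeros((3,3));v=np.zeros(3)
    for n,px in(("top",a),("side",b)):
        o,d=ray(n,px);d=d/np.linalg.norm(d);P=np.eye(3)-np.outer(d,d);A+=P;v+=P@o
    return np.linalg.solve(A,v)
def proj(n,X):
    p=arm.camera_params(n);T=p["T"];c=T[:3,:3].T@(np.array(X)-T[:3,3]);u=c[:2]/c[2];u=u*(1+p["k1"]*(u@u));m=p["mtx"]
    return u*[m[0,0],m[1,1]]+m[:2,2]
E
python3 - <<'E'
from h import *
np.set_printoptions(precision=4,suppress=True)
print("knob",tri((247,202),(226.5,175)),onz("top",(247,202),.201),onz("side",(226.5,175),.201))
print("filt",onz("top",(229,245),.168),onz("side",(190,190),.168))
print("piv",onz("top",(265,181),.17),onz("side",(266,188),.17))
print("mug",onz("top",(198,240),.094),onz("side",(206,200),.094))
print("glass",onz("top",(281,270),.091),onz("side",(203,239),.091))
s=arm.observe();print(R.from_rotvec(s["ee_rot"]).as_matrix())
for n,c in(("top",(150,145,350,315)),("side",(150,150,310,290))):
    i=arm.get_image(n)[c[1]:c[3],c[0]:c[2]];cv2.imwrite(f"pics/c{n}.png",cv2.resize(i,None,fx=4 if n=="side" else 3.5,fy=4 if n=="side" else 3.5,interpolation=2))
E
```

```text
knob [0.4914 0.223  0.2008] [0.491 0.223 0.201] [0.4915 0.2228 0.201 ]
filt [0.4086 0.2395 0.168 ] [0.4058 0.2306 0.168 ]
piv [0.5754 0.2042 0.17  ] [0.5804 0.1954 0.17  ]
mug [0.4468 0.3229 0.094 ] [0.452  0.3029 0.094 ]
glass [0.4166 0.1372 0.091 ] [0.4182 0.1382 0.091 ]
[[-0.9487  0.3163 -0.0003]
 [ 0.3163  0.9486 -0.0014]
 [-0.0002 -0.0014 -1.    ]]
```

View pics/ctop.png

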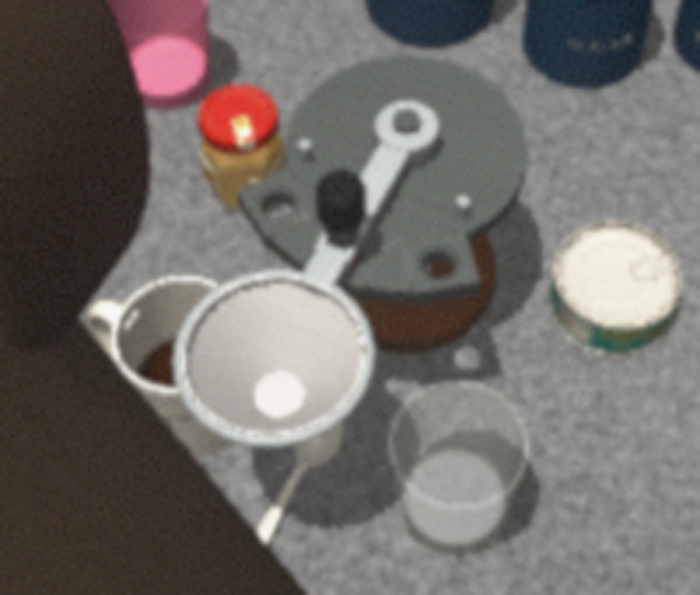

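View pics/cside.png

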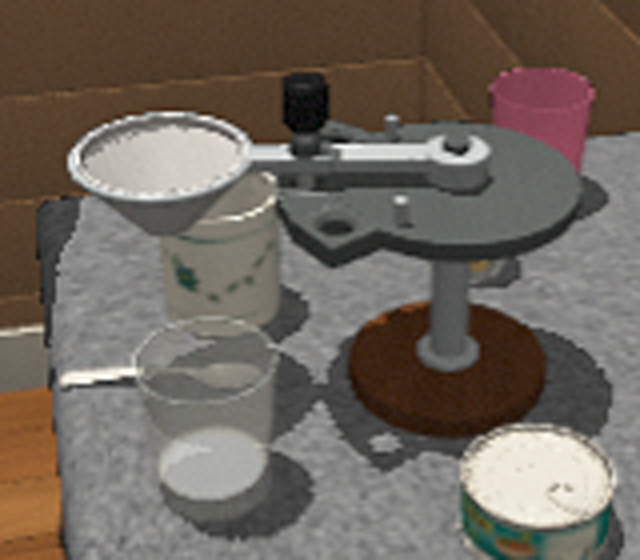

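```bash
python3 - <<'E'
from h import *
from scipy.optimize import least_squares
np.set_printoptions(precision=4,suppress=True)
ob=[("top",(247.4,202),90,.201,0),("side",(226.5,175.2),90,.201,0),("top",(229.4,203.3),90,.15,-.628),("top",(274.9,220.7),90,.15,.628),("side",(234.2,206.5),90,.15,.628),("top",(228,247.3),175,.168,0),("side",(190,189.3),175,.168,0),("top",(266.6,179.9),0,.172,0),("side",(264.5,187.5),0,.172,0)]
P=lambda q,r,a:q[:2]-r/1e3*np.array([np.cos(q[2]+a),np.sin(q[2]+a)])
f=lambda q:np.concatenate([onz(n,px,z)[:2]-P(q,r,a+(q[3] if z>.16 else 0)) for n,px,r,z,a in ob])
s=least_squares(f,[.58,.2,-.2,0],loss="soft_l1",f_scale=.003);q=s.x
print(q,f(q).reshape(-1,2)*1e3)
for a in(-.628,0,.628):print(a,"knob",P(q,90,a),"filt",P(q,175,a))
print("knob0",P(q,90,q[3]))
E
```

```text
[ 0.577   0.2007 -0.2139 -0.0055] [[ 2.0225  1.881 ]
 [ 2.0797  1.4322]
 [-1.0315  0.5853]
 [-1.5292  1.7362]
 [ 1.0544 -1.4253]
 [-2.8109  1.2112]
 [-0.0151 -4.7402]
 [ 0.4934  0.3926]
 [-0.4692 -5.686 ]]
-0.628 knob [0.5171 0.2679] filt [0.4604 0.3313]
0 knob [0.4891 0.2198] filt [0.406  0.2379]
0.628 knob [0.4946 0.1645] filt [0.4168 0.1303]
knob0 [0.4892 0.2203]
```

Call:
jog_arm([
  {"xyz": [-0.9, -0.6, -0.5], "twist": [0, 0, 0], "grip": -1},
  {"xyz": [-1.7, -1.1, -0.9], "twist": [0, 0, 0], "grip": -1},
  {"xyz": [-2.5, -1.6, -0.9], "twist": [0, 0, 0], "grip": -1},
  {"xyz": [-3.3, -2.15, -0.9], "twist": [0, 0, 0], "grip": -1},
  {"xyz": [-4.1, -2.65, -0.9], "twist": [0, 0, 0], "grip": -1},
])

```text
clock: 0.82
position: [0.3818, 0.3623, 0.2919]
ee_rot: [0.504, 3.101, 0.001]
force: [0.7, 0.1, 0.6]
width: 0.997
```

Call:
jog_arm([
  {"xyz": [-0.8, -0.53, 0], "twist": [0, 0, 0], "grip": -0.9},
  {"xyz": [-1.6, -1.06, 0], "twist": [0, 0, 0], "grip": -0.8},
  {"xyz": [-2.2, -1.46, 0], "twist": [0, 0, 0], "grip": -0.7},
  {"xyz": [-2.49, -1.66, 0], "twist": [0, 0, -0.3], "grip": -0.5},
  {"xyz": [-2.49, -1.66, 0], "twist": [0, 0, -0.6], "grip": -0.4},
])

```text
clock: 1.45
position: [0.4921, 0.2202, 0.2916]
ee_rot: [0.344, 3.122, -0.001]
force: [0.2, 0.9, 0.2]
width: 0.716
```

```bash
python3 - <<'E'
from h import *
np.set_printoptions(precision=4,suppress=True)
s=arm.observe();print(s["position"],s["width"],R.from_rotvec(s["ee_rot"]).as_matrix().T[:2])
for n in("top","side"):
    print(n,proj(n,s["position"]));i=arm.get_image(n);
    x,y=(150,100) if n=="top" else (150,70)
    cv2.imwrite(f"pics/d{n}.png",i); c=cv2.resize(i[y:y+190,x:x+190],None,fx=2,fy=2,interpolation=2)
    L=c if n=="top" else np.hstack([L,c])
cv2.imwrite("pics/d.png",L)
E
```

```text
[0.4921 0.2202 0.2916] 0.7159639417758206 [[-0.976   0.2176 -0.0004]
 [ 0.2176  0.976  -0.0007]]
top [247.3232 171.4831]
side [226.5478 138.3342]
```

View pics/d.png

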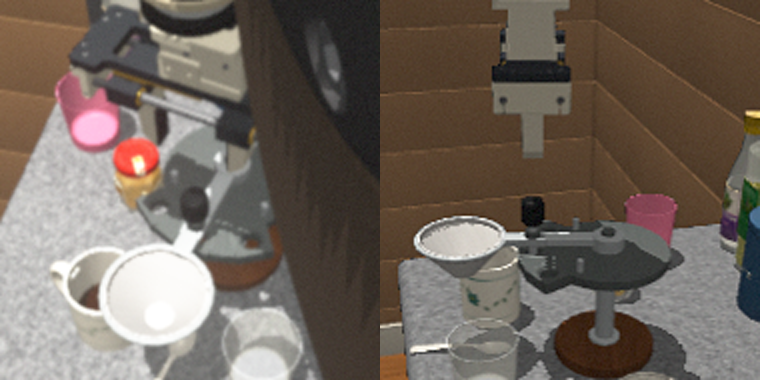

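Call:
jog_arm([
  {"xyz": [0, 0.03, 0.7], "twist": [0, 0, 0], "grip": -0.4},
  {"xyz": [0, 0.03, 1.3], "twist": [0, 0, 0], "grip": -0.4},
  {"xyz": [0, 0.03, 1.63], "twist": [0, 0, 0], "grip": -0.4},
  {"xyz": [0, 0.03, 1.63], "twist": [0, 0, 0], "grip": 0},
  {"xyz": [0, 0.03, 1.63], "twist": [0, 0, 0], "grip": 0.3},
], force=30)

```text
clock: 2.17
position: [0.4918, 0.2247, 0.1948]
ee_rot: [0.341, 3.122, 0.001]
force: [1.3, 0.4, 0.1]
width: 0.532
```

Call:
jog_arm([
  {"xyz": [0, 0, 0], "twist": [0, 0, 0], "grip": 0.6},
  {"xyz": [0, 0, 0], "twist": [0, 0, 0], "grip": 1},
  {"xyz": [0, 0, 0], "twist": [0, 0, 0], "grip": 1},
  {"xyz": [0, 0, 0], "twist": [0, 0, 0], "grip": 1},
  {"xyz": [0, 0, 0], "twist": [0, 0, 0], "grip": 1},
])

```text
clock: 2.8
position: [0.4917, 0.2244, 0.1946]
ee_rot: [0.341, 3.122, 0.001]
force: [-0.6, -0.5, 6.2]
width: 0.297
```

Call:
jog_arm([
  {"xyz": [0, 0, -0.1], "twist": [0, 0, 0], "grip": 1},
  {"xyz": [0, 0, -0.2], "twist": [0, 0, 0], "grip": 1},
  {"xyz": [0, 0, -0.28], "twist": [0, 0, 0], "grip": 1},
  {"xyz": [0, 0, -0.28], "twist": [0, 0, 0], "grip": 1},
  {"xyz": [0, 0, -0.28], "twist": [0, 0, 0], "grip": 1},
])

```text
clock: 3.42
position: [0.4914, 0.2242, 0.2105]
ee_rot: [0.341, 3.123, -0.0]
force: [5.1, -0.4, -8.4]
width: 0.298
```

```bash
python3 - <<'E'
from h import *
i=arm.get_image("side");cv2.imwrite("pics/e.png",cv2.resize(i[120:250,160:300],None,fx=4,fy=4,interpolation=2))
print(arm.observe()["force"],arm.observe()["position"])
E
```

```text
[ 4.63632099 -0.25517994 -8.80565703] [0.49141128 0.22411833 0.2104822 ]
```

View pics/e.png

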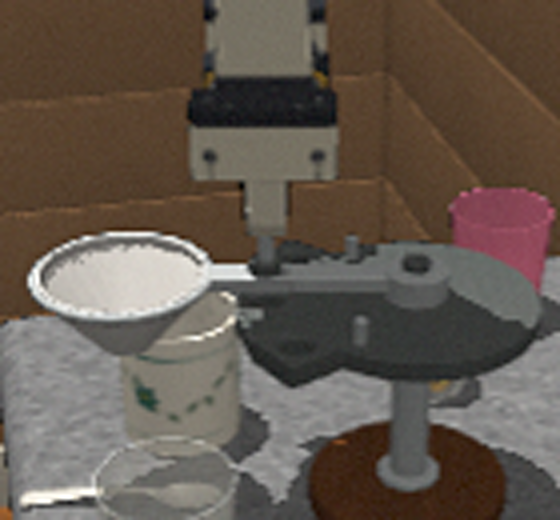

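Call:
jog_arm([
  {"xyz": [-0.005, 0.118, 0], "twist": [0, 0, 0.45], "grip": 1},
  {"xyz": [-0.02, 0.235, 0], "twist": [0, 0, 0.9], "grip": 1},
  {"xyz": [-0.041, 0.35, 0], "twist": [0, 0, 1.35], "grip": 1},
  {"xyz": [-0.073, 0.463, 0], "twist": [0, 0, 1.8], "grip": 1},
  {"xyz": [-0.073, 0.463, 0], "twist": [0, 0, 1.8], "grip": 1},
])

```text
clock: 4.1
position: [0.502, 0.25, 0.2103]
ee_rot: [0.827, 3.03, -0.002]
force: [4.4, -2.1, -7.9]
width: 0.296
```

Call:
jog_arm([
  {"xyz": [-0.02, 0.118, 0], "twist": [0, 0, 0.45], "grip": 1},
  {"xyz": [-0.035, 0.235, 0], "twist": [0, 0, 0.9], "grip": 1},
  {"xyz": [-0.056, 0.35, 0], "twist": [0, 0, 1.35], "grip": 1},
  {"xyz": [-0.088, 0.463, 0], "twist": [0, 0, 1.8], "grip": 1},
  {"xyz": [-0.088, 0.463, 0], "twist": [0, 0, 1.8], "grip": 1},
])

```text
clock: 4.72
position: [0.52, 0.2711, 0.21]
ee_rot: [-1.289, -2.864, 0.003]
force: [3.0, -4.2, -8.1]
width: 0.298
```

```bash
python3 - <<'E'
from h import *
L=[]
for n,x,y in(("top",130,110),("side",150,110)):
    i=arm.get_image(n);L.append(cv2.resize(i[y:y+180,x:x+190],None,fx=2,fy=2,interpolation=2))
cv2.imwrite("pics/f.png",np.hstack(L))
print(arm.observe()["force"],arm.observe()["position"])
E
```

```text
[ 2.4006396  -2.55240264 -8.28603467] [0.51980699 0.27103986 0.21025701]
```

View pics/f.png

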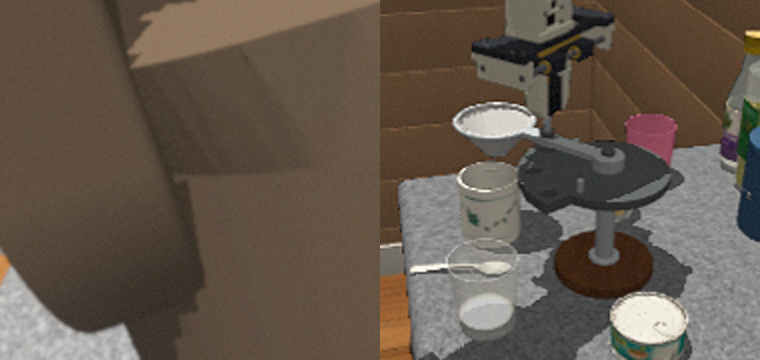

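Call:
jog_arm([
  {"xyz": [0, 0, 0.1], "twist": [0, 0, 0], "grip": 1},
  {"xyz": [0, 0, 0.18], "twist": [0, 0, 0], "grip": 1},
  {"xyz": [0, 0, 0.23], "twist": [0, 0, 0], "grip": 1},
  {"xyz": [0, 0, 0.26], "twist": [0, 0, 0], "grip": 1},
  {"xyz": [0, 0, 0.26], "twist": [0, 0, 0], "grip": 1},
])

```text
clock: 5.45
position: [0.5203, 0.2715, 0.1951]
ee_rot: [1.289, 2.865, -0.0]
force: [1.2, -4.5, -4.4]
width: 0.293
```

Call:
jog_arm([
  {"xyz": [0, 0, 0], "twist": [0, 0, 0], "grip": 0.3},
  {"xyz": [0, 0, 0], "twist": [0, 0, 0], "grip": 0},
  {"xyz": [0, 0, 0], "twist": [0, 0, 0], "grip": -0.4},
  {"xyz": [0, 0, 0], "twist": [0, 0, 0], "grip": -0.4},
  {"xyz": [0, 0, 0], "twist": [0, 0, 0], "grip": -0.4},
])

```text
clock: 6.08
position: [0.5202, 0.2719, 0.1952]
ee_rot: [-1.289, -2.865, -0.0]
force: [-0.6, -0.6, -0.6]
width: 0.693
```

Call:
jog_arm([
  {"xyz": [0, 0, -0.5], "twist": [0, 0, 0], "grip": -0.4},
  {"xyz": [0, 0, -1.2], "twist": [0, 0, 0], "grip": -0.4},
  {"xyz": [0, 0, -2], "twist": [0, 0, 0], "grip": -0.4},
  {"xyz": [0.8, 0, -2], "twist": [0, 0, 0], "grip": -0.4},
  {"xyz": [0.8, 0, -2], "twist": [0, 0, 0], "grip": -0.4},
])

```text
clock: 6.7
position: [0.4859, 0.3114, 0.3155]
ee_rot: [-1.28, -2.867, -0.003]
force: [0.6, 0.1, -0.4]
width: 0.702
```

```bash
python3 - <<'E'
from h import *
i=arm.get_image("side");cv2.imwrite("pics/g.png",cv2.resize(i[120:280,150:310],None,fx=4,fy=4,interpolation=2)[:600])
print(arm.observe()["force"],arm.observe()["position"],arm.observe()["width"])
print(proj("side",(.519,.2705,.201)),proj("side",(.519,.2705,.186)),proj("side",(.519,.2705,.216)))
E
```

```text
[ 0.99790378 -0.38637714 -0.31509165] [0.48712442 0.30929394 0.31513907] 0.7039077275567913
[233.39792825 165.56912731] [233.41689075 171.09122379] [233.37954797 159.95498884]
```

View pics/g.png

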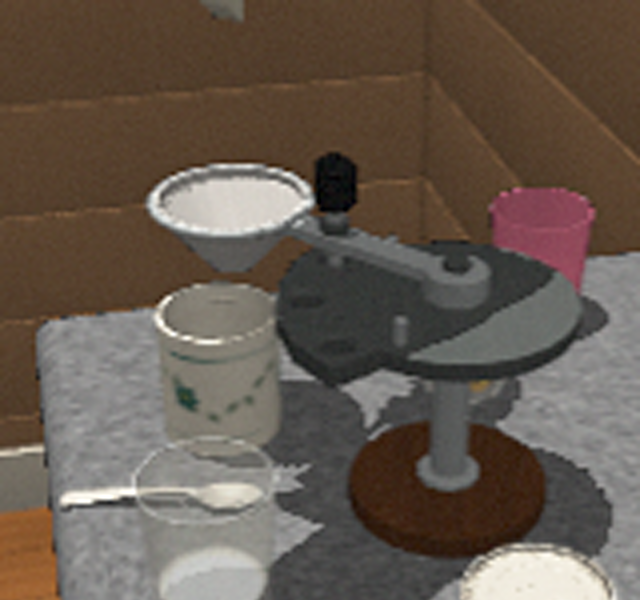

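```bash
python3 -c "
from cell import arm
print(arm.sign_off())"
```

```text
the job is handed in; nothing more can be done
None
```

The job is handed in, at about 7 s of the allowed 32 s. I gripped the knob, pulled the plunger up about 16 mm (the wrist felt about 8.6 N of spring) and swung the arm 36° clockwise to the hole on the mug's side. There I lowered the pin, let go, and moved the gripper up and away.

- **Plunger:** the last side picture puts the knob within 0.4 pixel of where it should be with the pin home. That picture shows 3 mm as about 1 pixel. The downward pull had also dropped to about 4.4 N before I let go, close to the spring's force at the home position.
- **Filter:** it looks to be over the mug. From the stand fit and my first mug estimate, it should be about 16 mm off the mouth's centre. I did not measure the mug again after the swing.
- **Mug and glass:** both stand upright where they were, judged by eye from the side picture only, because the robot hid the scene in the top picture taken after the swing.
- **Robot:** it touches nothing, with less than about 1 N at the wrist.
- **Disagreements:** my first mug estimates from the two cameras differed by about 20 mm, because the mug was partly hidden. The points used to fit the stand's position disagreed by up to about 6 mm. Neither stopped the pin from going in.

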